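# Stage the tube blocks and hold the heater lid half open

### The arm

A 6-joint arm with a two-finger parallel gripper is mounted at the origin on the work surface. World frame = base frame: x ahead of the robot, y to its left, z up, the work surface at z = 0. Lengths are in mm, angles in rad, forces in N, time in s.
With the tool pointing down it reaches from about 350 to 775 mm from the base axis. Payload 7.3 kg.
Tool frame: the origin (TCP) lies at the very end of the fingers, on their centre line; the grasp point (between the pads) lies 19 mm behind it; z points along the fingers, y is the line along which they close (so a half turn about z gives the same grasp; the last joint's range is limited). The gripper opens to 92 mm and grips with 3 to 60 N. Pads are 19 mm wide; open, the fingers measure 130 mm over their backs; the gripper's body (75 mm by 190 mm) begins 47 mm behind the grasp point.
Start: joints at [-1.372, 0.342, 1.524, -0, 1.275, -0.146], TCP at [177.477, -494.112, 226.741] pointing down, gripper open.
Joint ranges: [-2.53, 2.53], [-0.77, 2.02], [0.04, 2.7], [-1, 4.14], [0.28, 2.66], [-3.11, 3.11]. Speed limits (rad/s): [2.57, 2.57, 3.14, 3.14, 3.14, 3.14].

### API

Orientations are given as [roll, pitch, yaw] about the fixed x, y, z axes, in that order (R = Rz(yaw) Ry(pitch) Rx(roll)).
In Python, from plant import bot gives the robot as it stands.
- The arm moves only by the tool jog_arm, never from a script. Its argument "targets" is a list of rows, each an object with "xyz": the shift along the tool's x, y, z as a fraction of full scale, a list of three; "spin": the turn about the tool's z as a fraction of full scale. In form: [{"xyz": [x, y, z], "spin": spin}, ...]. A call has exactly 10 rows; each row shifts and turns the commanded pose from where the row before left it, along the tool's axes as they then stand; what a row does not reach is not made up. Full scale, the value 1, is 80 mm for a shift and 0.1 rad for a turn. A row lasts 1/8 s, in which the tool goes at most 62.5 mm and 10.7 degrees, less where a joint would pass 70% of its speed; a pose out of reach is approached as far as the arm can. A call with a number of a shift or a turn outside -1 to 1 is refused whole. A call with a gripper value outside its range is refused whole. "gripper" is the opening in per cent of the stroke, from 0 (shut) to 100 (fully open), set as the call begins (left out, the last holds). The fingers move at their own pace and stop on an object; the grip force is fixed at half the most. Time passes only in rows, so rows that do not move let the fingers close, or fill a call up. It gives the time, the measured TCP pose, the force, the opening and the grip force at its end, in the units of the state.
- bot.get_obs(): the state, without advancing time (a new reading comes with each control period).
- bot.capture(name): name is "scene" or "top" or "wrist"; returns the picture (384x512x3 uint8, blue, green, red); there is no depth.
- bot.get_calibration(name): a dict with "vfov" (degrees; the focal length in pixels is half the picture's height over the tangent of half this angle, whatever the lens; pixels are square), "cx", "cy" (the principal point, pixels), "eye" and "rotation" of the camera in the world. Camera axes: x right, y down, z forward; pixel columns grow to the right and rows downward; lengths in mm; the calibration is good to about 2 mm. A picture is of the moment at which its call begins: read the wrist's pose just before it. get_calibration takes no time and is no camera call; for the wrist camera it gives the pose at the moment of the call.
- bot.close_job(): hands the job in; it is judged then, once.
The state is a dict: "time": time; "joint_positions": joint angles; "dq": joint speeds; "tau": joint torques, N m; "tool_pos": TCP position; "tcp_rot": TCP orientation; "contact_force": force on the tool from outside, world axes, zero at the start; "moment": the same for the moment, N m; "grip_width": finger opening in mm; "finger_force": force on a finger pad.
Only numpy, scipy, OpenCV 4.12 (cv2) and the standard library are available. Lean on these libraries where they do the work, as an engineer would, in place of code of your own. Each camera call takes 0.05 s, during which the arm holds its last target. There are 200 camera calls.

### The job

Get the dry-block heater ready to be loaded: slide the three tube blocks along the tray, without lifting or tipping them, into one tight straight row side by side, flush against the long back rail and pushed up into the corner against the end rail. Then, with the row done, raise the heater's spring-shut lid (it has a tab at the front) to 45 degrees and finish while still holding it there, since a colleague will load the heater while you hold. Leave the jar, the tomato and the potted basil where they are.

Things in the scene. Friction and masses are not known exactly. Their poses are not given: they have to be found in the camera images.
- block1_center (a point): Aluminium block with six red-capped sample tubes in its top: 60 mm along its x, 36 mm along its y, 30 mm high, plus caps standing 11.5 mm above that; about 0.2 kg, loose on the tray. The three blocks are alike, any may take any place. Site at the block's centre, 15 mm above its underside, z up.
- block2_center (a point): As block1_center, the second block. At the start the blocks stand clear of the back rail, about 95 mm apart along the tray's y, each turned by up to 0.3 rad from the tray's axes.
- block3_center (a point): As block1_center, the third block.
- tray: Fixed steel plate 180 mm along its x, 290 mm along its y, 4 mm thick. Two rails 6 mm thick rise 14 mm above the plate: the long back rail along the whole far (+x) side, the short end rail along the +y end; the other two sides are open. Origin under its centre. It stands left or right of the heater.
- tray_corner (a point): Inner corner of the tray's two rails, on the plate's upper face (4 mm above the bench). x points at the back rail, y at the end rail, z up; the rails' inner faces are at x = 0 and y = 0. In the finished row the blocks' 60 mm length is square to the back rail, their 36 mm sides touch: centres at x = -30 mm, y = -18, -54, -90 mm.
- heater: Fixed white box 180 x 180 mm, 85 mm high, a small dark display on its front (-x, robot side) face. Origin under its centre, x front to back, z up. Its lid is a grey plate 180 x 180 x 10 mm on top, hinged along the back edge.
- heater_hinge (a point): Middle of the lid's hinge axis at the back top edge of the heater, 91 mm above the bench. x points from front to back, y along the axis (to the left), z up. Does not move with the lid.
- lid_tab (a point): Where to hold the lid: middle of the free part of its black front tab, a stub in the lid's plane that sticks out 54 mm beyond the front edge, 20 mm wide (y), 16 mm thick (z), free at both sides and below; 215 mm from the hinge axis. Moves with the lid: x points to the hinge, z square to the lid (up when shut).
- lid (a joint): Opening angle of the lid in rad: 0 shut and level (the start), growing as the tab rises in an arc up and back about the hinge; 45 degrees = 0.785; stop at 1.45. Spring and weight pull it shut from any angle: about 2 to 3 N at the tab, square to the lid, holds it.
- jar: Small amber glass jar, 48 mm across, 60 mm high, standing loose between the robot and the work: leave alone. Origin at the centre of its underside.
- tomato: Tomato, 68 mm across, 50 mm high, loose beyond the work: leave alone. Origin at the centre of its underside.
- basil: Terracotta pot 92 mm across and 90 mm high with a basil plant to 170 mm, loose beyond the work: leave alone. Origin at the centre of its underside.

How it is judged:
By the outcome, as a careful person would: the job done as asked, in the order asked, and still so for the second after the job is handed in, while the arm keeps its last pose, push and grip.
It also fails if it takes over 72 s, if anything falls off the work surface, if the arm or the gripper's body presses on something with over 40 N, if the wrist force passes 120 N, or if a joint passes its speed limit or range.

## Working session

There is one attempt and no reset: what is moved stays moved. The work goes in short steps, Python scripts to look and compute and a tool call to move; the robot and the scene stay as the last step left them, time stands still between calls to the robot, and variables do not carry over. Pictures are saved under pics/ and viewed, at most 10 in all, crops included, and the job is handed in when it is done.

Besides the shell and the picture viewer there is one more tool, called after "Request:" as a command line: name --argument value ..., lists and objects as JSON in quotes. jog_arm: Moves the arm, as the interface text tells. Shift numbers are shares of 80 mm and turn numbers shares of 0.1 rad, none past 1 either way. Its arguments: {"type":"object","properties":{"targets":{"type":"array","items":{"type":"object","properties":{"xyz":{"type":"array","items":{"type":"number"}},"spin":{"type":"number"}}}},"gripper":{"type":"number"}},"required":["targets"]}

```bash
ls; mkdir -p pics; python3 - <<'E'
from plant import bot
import cv2,numpy as np
o=bot.get_obs();print({k:np.round(v,3) for k,v in o.items()})
for n in("scene","top"):
    cv2.imwrite(f"pics/{n}0.png",bot.capture(n))
    print(n,bot.get_calibration(n))
E
```

```text
pics
{'time': np.float64(0.0), 'joint_positions': array([-1.372,  0.343,  1.525,  0.   ,  1.275, -0.146]), 'dq': array([ 0.   , -0.003, -0.001,  0.   ,  0.001,  0.001]), 'tau': array([-1.0000e-03, -4.3125e+01, -2.4422e+01,  7.2000e-02,  5.6000e-02,
       -0.0000e+00]), 'tool_pos': array([ 177.399, -493.697,  226.058]), 'tcp_rot': array([-3.14 , -0.   ,  0.345]), 'contact_force': array([ 0.106, -0.298,  0.337]), 'moment': array([ 0.019,  0.009, -0.022]), 'finger_force': np.float64(0.0), 'grip_width': np.float64(91.742)}
scene {'vfov': 53.473188319464526, 'cx': 253.98350517826444, 'cy': 194.24718913001206, 'eye': array([1080.70902356,  388.01808181,  570.21995395]), 'rotation': array([-2.25125689, -0.0195361 ,  2.24017894])}
top {'vfov': 51.16878339817118, 'cx': 250.41920649024806, 'cy': 188.94009740047986, 'eye': array([432.06789359,  23.46964528, 855.93448559]), 'rotation': array([-2.95025002,  0.0088888 , -1.54506353])}
```

View pics/scene0.png

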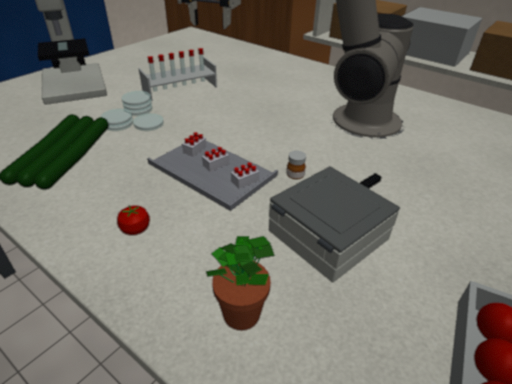

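View pics/top0.png

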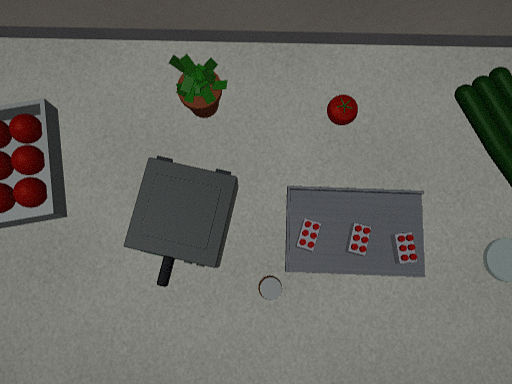

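The scene view shows the heater, tray with three blocks, jar, tomato and basil. In the top view, the tray spans about (286,187)–(425,276) with its corner at upper left and blocks near (310,235), (360,239), (405,248). The heater lid is around (182,212) with its tab at (165,271), and the jar is at (270,288).

```bash
cat > h.py <<'E'
from plant import bot
import cv2,numpy as np
from scipy.spatial.transform import Rotation as Ro
def cal(n):
    c=bot.get_calibration(n); f=192/np.tan(np.radians(c["vfov"]/2))
    return f,c["cx"],c["cy"],np.array(c["eye"]),Ro.from_euler("xyz",c["rotation"]).as_matrix()
def px2w(c,p,z):
    f,cx,cy,e,R=c; p=np.atleast_2d(p).astype(float)
    d=np.c_[(p[:,0]-cx)/f,(p[:,1]-cy)/f,np.ones(len(p))]@R.T
    z=np.broadcast_to(z,len(p))
    return e+d*((z-e[2])/d[:,2])[:,None]
def w2px(c,P):
    f,cx,cy,e,R=c; q=(np.atleast_2d(P)-e)@R
    return np.c_[cx+f*q[:,0]/q[:,2],cy+f*q[:,1]/q[:,2]]
def redmask(im):
    b,g,r=[im[...,i].astype(int) for i in range(3)]
    return ((r>70)&(r>2*g)&(r>2*b)).astype(np.uint8)
def caps(im,c,lo=4,hi=2000,z=45.5):
    n,l,s,cen=cv2.connectedComponentsWithStats(redmask(im))
    return [(px2w(c,cen[i],z)[0],s[i,4],cen[i]) for i in range(1,n) if lo<=s[i,4]<=hi]
E
python3 - <<'E'
from h import *
im=cv2.imread("pics/top0.png");c=cal("top")
for w,a,p in caps(im,c,4,60): print(np.round(w,0),a,np.round(p,1))
print("tray",np.round(px2w(c,[[286,271],[425,276],[423,192],[288,187]],[4,4,18,18])))
print("lid",np.round(px2w(c,[[150,158],[238,177],[218,267],[124,248],[164,285],[168,257]],96)), "jar",px2w(c,[270,288],60))
cv2.imwrite("pics/c1.png",cv2.resize(im[150:300,110:310],None,fx=4,fy=4,interpolation=cv2.INTER_CUBIC))
E
```

```text
[836. 116.  46.] 13 [216.2  76.8]
[829. 193.  46.] 19 [180.6  79.1]
[803. 116.  46.] 23 [215.2  90.7]
[780. 184.  46.] 27 [183.2 100. ]
[791. 114.  46.] 12 [216.2  96.2]
[781. 146.  46.] 41 [201.1 100.2]
[776. 122.  46.] 5 [212.2 102.6]
[769. 160.  46.] 11 [194.5 105.1]
[766. 141.  46.] 4 [203.  106.8]
[559. 549.  46.] 31 [  0.5 197.4]
[520. -83.  46.] 29 [307.6 223.7]
[515. -99.  46.] 27 [315.7 226.1]
[ 514. -185.   46.] 29 [358.3 228.1]
[ 510. -201.   46.] 28 [366.6 230.2]
[502. -78.  46.] 29 [305.1 232.5]
[497. -94.  46.] 30 [313.3 235.2]
[ 495. -180.   46.] 29 [356.3 237.1]
[ 498. -287.   46.] 31 [409.9 237.4]
[ 491. -197.   46.] 31 [364.6 239.5]
[ 495. -271.   46.] 29 [401.6 238.3]
[484. -72.  46.] 31 [302.5 241.6]
[479. -88.  46.] 29 [310.5 244.2]
[ 477. -176.   46.] 31 [354.6 246.5]
[ 477. -273.   46.] 30 [403.3 247.8]
[ 479. -290.   46.] 28 [411.6 246.8]
[ 473. -192.   46.] 31 [362.6 248.5]
[ 458. -276.   46.] 30 [405.  257.4]
[ 460. -292.   46.] 32 [413.4 256.3]
tray [[ 425.  -43.    4.]
 [ 422. -331.    4.]
 [ 596. -330.   18.]
 [ 600.  -45.   18.]]
lid [[636. 233.  96.]
 [602.  59.  96.]
 [430.  91.  96.]
 [460. 269.  96.]
 [394. 189.  96.]
 [446. 185.  96.]] jar [[392.39261269  -8.25229569  60.        ]]
```

View pics/c1.png

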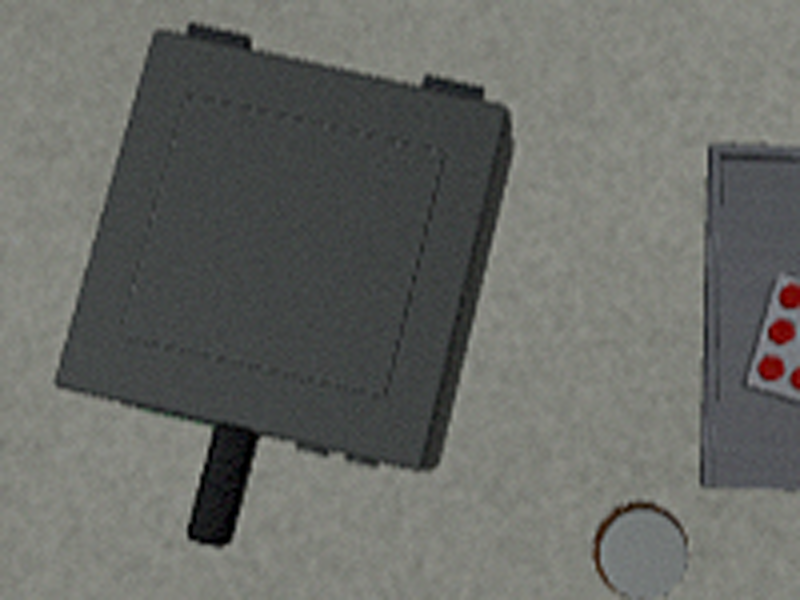

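The crop shows the lid turned about -0.2 rad: its corners are at crop (155,30), (507,105), (430,468) and (57,383), and the tab runs from (235,430) to (212,545). The tray's inner corner is near (722,155). Next I'll move over the tray for a wrist view.

Request:
jog_arm --targets '[{"xyz": [0, 0, -0.25], "spin": 1}, {"xyz": [0, 0, -0.25], "spin": 1}, {"xyz": [0, 0, -0.25], "spin": 1}, {"xyz": [0, 0, -0.2], "spin": 0.55}, {"xyz": [0.54, -0.54, 0]}, {"xyz": [0.54, -0.54, 0]}, {"xyz": [0.54, -0.54, 0]}, {"xyz": [0.54, -0.54, 0]}, {"xyz": [0.54, -0.54, 0]}, {"xyz": [0.54, -0.54, 0]}]' --gripper 0

```text
invalid input
```

```bash
python3 - <<'E'
from h import *
c=cal("wrist");im=bot.capture("wrist");cv2.imwrite("pics/w1.png",im);np.save("w1.npy",np.array(c,dtype=object),allow_pickle=True)
o=bot.get_obs();print(o["time"],o["tool_pos"],o["tcp_rot"],c[3],bot.get_calibration("wrist")["rotation"])
for w,a,p in caps(im,c,30,3000): print(np.round(w,1),a,np.round(p,1))
E
```

```text
0.15 [ 177.41996255 -493.80506307  226.21702084] [-3.14048212e+00 -1.40038858e-04  3.44819028e-01] [ 244.85113753 -468.89569982  383.28437275] [ 2.87159834e+00 -4.58215942e-04 -1.22758607e+00]
[ 320.7 -704.1   45.5] 619 [471.7 119.1]
[ 277.4 -687.2   45.5] 553 [439.5 150.1]
[ 234.3 -670.3   45.5] 488 [409.1 179.4]
[ 191.2 -653.7   45.5] 435 [380.5 207.2]
[ 115.4 -609.3   45.5] 43 [322.8 249. ]
```

View pics/w1.png

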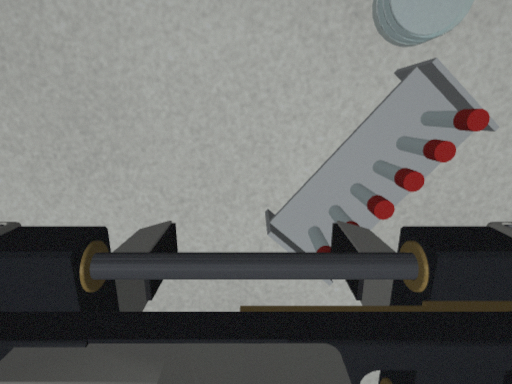

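The wrist view shows only the tube rack, with its caps at (472,119) to (323,249), and the fingers across the bottom. The move was refused, so I'll resend it with "spin" in every row.

Request:
jog_arm --targets '[{"xyz": [0, 0, -0.25], "spin": 1}, {"xyz": [0, 0, -0.25], "spin": 1}, {"xyz": [0, 0, -0.25], "spin": 1}, {"xyz": [0, 0, -0.2], "spin": 0.55}, {"xyz": [0.45, -0.6, 0], "spin": 0}, {"xyz": [0.45, -0.6, 0], "spin": 0}, {"xyz": [0.45, -0.6, 0], "spin": 0}, {"xyz": [0.45, -0.6, 0], "spin": 0}, {"xyz": [0.45, -0.6, 0], "spin": 0}, {"xyz": [0.45, -0.6, 0], "spin": 0}]' --gripper 0

```text
time: 1.4
tool_pos: [397.2, -206.6, 302.7]
tcp_rot: [3.141, -0.0, -0.01]
contact_force: [0.4, 0.0, -0.7]
grip_width: 0.9
finger_force: 0.0
```

```bash
python3 - <<'E'
from h import *
import pickle
c=cal("wrist");im=bot.capture("wrist");cv2.imwrite("pics/w2.png",im);pickle.dump(c,open("w2.pkl","wb"))
o=bot.get_obs();print(o["time"],o["tool_pos"],o["tcp_rot"],o["grip_width"],c[3])
for w,a,p in caps(im,c,30,3000): print(np.round(w,1),a,np.round(p,1))
E
```

```text
1.45 [ 400.48288593 -200.89244726  302.72882732] [-3.13780567e+00 -2.60191410e-03 -5.29848938e-03] 0.30066741445539497 [ 468.812472   -206.50464718  459.8464667 ]
[520.1 -85.9  45.5] 78 [162.3  73.5]
[ 515.5 -101.9   45.5] 72 [174.6  77. ]
[ 513.6 -186.7   45.5] 64 [238.   77.7]
[ 509.8 -203.1   45.5] 61 [250.3  80.6]
[502.  -80.6  45.5] 72 [159.7  87.9]
[ 497.8 -288.6   45.5] 66 [313.5  89.3]
[497.5 -96.8  45.5] 69 [172.   91.3]
[ 495.5 -271.9   45.5] 63 [301.2  91.2]
[ 495.4 -182.6   45.5] 58 [235.3  92.1]
[ 491.5 -198.8   45.5] 58 [247.3  95. ]
[484.4 -75.6  45.5] 67 [157.3 101.6]
[479.4 -91.5  45.5] 67 [169.3 105.2]
[ 479.1 -291.1   45.5] 62 [314.8 103.6]
[ 477.1 -178.1   45.5] 57 [232.4 106.2]
[ 476.9 -274.2   45.5] 57 [302.4 105.5]
[ 473.3 -194.4   45.5] 55 [244.3 108.9]
[ 460.5 -293.3   45.5] 61 [315.8 117.6]
[ 458.2 -276.8   45.5] 58 [303.9 119.5]
```

View pics/w2.png

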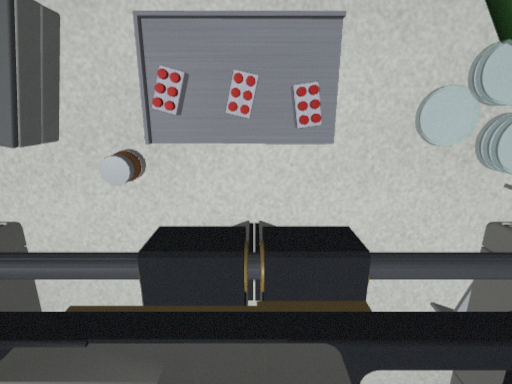

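The wrist view shows the tray from (136,12) to (345,12) along the back and (150,143) to (334,143) along the front. The blocks are at (168,90), (242,93) and (308,105), the jar at (122,167) and the heater edge at left.

```bash
python3 - <<'E'
from h import *
import pickle
c=pickle.load(open("w2.pkl","rb"))
print(np.round(px2w(c,[[150,143],[334,143],[345,12],[136,12],[122,163]],[4,4,18,18,60]),1))
from scipy.optimize import least_squares
im=cv2.imread("pics/w2.png")
print(np.round(im[60:150:1,200].mean(1))[70:], np.round(im[5:25,290].mean(1)))
print(np.round(im[125,130:165].mean(1)),np.round(im[60,125:160].mean(1)))
E
```

```text
[[ 424.4  -44.8    4. ]
 [ 420.9 -332.2    4. ]
 [ 598.  -332.3   18. ]
 [ 601.3  -49.7   18. ]
 [ 402.7  -22.7   60. ]]
[130. 130. 127. 128. 128. 130. 127. 128. 131. 128. 129. 129. 134. 161.
 181. 186. 186. 181. 180. 180.] [175. 178. 181. 180. 178. 161. 125. 125. 126. 122. 101.  60.  62.  88.
 118. 128. 124. 124. 123. 124.]
[179. 186. 186. 184. 181. 178. 179. 181. 185. 181. 181. 176. 174. 149.
 132. 128. 128.  85.  62.  60.  91. 126. 130. 129. 132. 131. 131. 128.
 130. 128. 131. 131. 129. 130. 129.] [183. 182. 185. 180. 179. 175. 175. 181. 185. 186. 185. 181. 146. 130.
 127. 124.  80.  61.  61.  83. 121. 128. 130. 128. 130. 129. 126. 128.
 127. 128. 128. 127. 128. 128. 128.]
```

Request:
jog_arm --targets '[{"xyz": [0.28, -0.7, 0], "spin": 0}, {"xyz": [0.28, -0.7, 0.2], "spin": 0}, {"xyz": [0, 0, 0.7], "spin": 0}, {"xyz": [0, 0, 0.7], "spin": 0}, {"xyz": [0, 0, 0.7], "spin": 0}, {"xyz": [0, 0, 0.7], "spin": 0}, {"xyz": [0, 0, 0.5], "spin": 0}, {"xyz": [0, 0, 0.15], "spin": 0}, {"xyz": [0, 0, 0], "spin": 0}, {"xyz": [0, 0, 0], "spin": 0}]' --gripper 0

```text
time: 2.7
tool_pos: [443.5, -97.3, 12.1]
tcp_rot: [3.14, -0.003, -0.01]
contact_force: [0.0, 0.7, 0.4]
grip_width: 0.5
finger_force: 0.0
```

Request:
jog_arm --targets '[{"xyz": [0, -0.12, 0.03], "spin": 0}, {"xyz": [0.1, 0, 0], "spin": 0}, {"xyz": [0.1, 0, 0], "spin": 0}, {"xyz": [0.1, 0, 0], "spin": 0}, {"xyz": [0.1, 0, 0], "spin": 0}, {"xyz": [0.1, 0, 0], "spin": 0}, {"xyz": [0.1, 0, 0], "spin": 0}, {"xyz": [0.1, 0, 0], "spin": 0}, {"xyz": [0.1, 0, 0], "spin": 0}, {"xyz": [0.1, 0, 0], "spin": 0}]'

```text
time: 3.95
tool_pos: [515.0, -87.9, 8.2]
tcp_rot: [3.142, -0.0, -0.01]
contact_force: [-1.0, -0.2, -0.4]
grip_width: 0.1
finger_force: 0.5
```

Request:
jog_arm --targets '[{"xyz": [0.05, 0, 0], "spin": 0}, {"xyz": [0.03, 0, 0], "spin": 0}, {"xyz": [0.02, 0, 0], "spin": 0}, {"xyz": [0.01, 0, 0], "spin": 0}, {"xyz": [0, 0, 0], "spin": 0}, {"xyz": [0, 0, 0], "spin": 0}, {"xyz": [0, 0, 0], "spin": 0}, {"xyz": [0, 0, 0], "spin": 0}, {"xyz": [0, 0, 0], "spin": 0}, {"xyz": [0, 0, 0], "spin": 0}]'

```text
time: 5.2
tool_pos: [523.3, -88.1, 8.4]
tcp_rot: [3.141, -0.0, -0.01]
contact_force: [0.4, -0.8, 0.4]
grip_width: 0.5
finger_force: 0.1
```

Request:
jog_arm --targets '[{"xyz": [0.02, 0, 0], "spin": 0}, {"xyz": [0.02, 0, 0], "spin": 0}, {"xyz": [0.02, 0, 0], "spin": 0}, {"xyz": [0.01, 0, 0], "spin": 0}, {"xyz": [0.01, 0, 0], "spin": 0}, {"xyz": [0, 0, 0], "spin": 0}, {"xyz": [0, 0, 0], "spin": 0}, {"xyz": [0, 0, 0], "spin": 0}, {"xyz": [0, 0, 0], "spin": 0}, {"xyz": [0, 0, 0], "spin": 0}]'

```text
time: 6.45
tool_pos: [526.5, -87.9, 8.1]
tcp_rot: [-3.141, 0.007, -0.01]
contact_force: [-13.0, -1.3, 9.9]
grip_width: 0.2
finger_force: 6.3
```

```bash
python3 - <<'E'
from h import *
c=cal("wrist");im=bot.capture("wrist")
o=bot.get_obs();print(o["time"],o["tool_pos"],o["contact_force"])
cc=cal("top");it=bot.capture("top")
cv2.imwrite("pics/m1.png",np.hstack([cv2.resize(im[100:300,130:400],None,fx=1.5,fy=1.5),cv2.resize(it[170:290,280:430],(375,300),interpolation=cv2.INTER_CUBIC)]))
for w,a,p in caps(it,cc,4,60)[-18:]: print(np.round(w,0),np.round(p,1))
E
```

```text
6.5 [526.43762108 -87.89079213   8.12551705] [-11.99541277  -1.79661559   9.37141461]
[836. 115.  46.] [216.3  76.8]
[829. 193.  46.] [180.8  79. ]
[800. 117.  46.] [214.9  92.1]
[798. 110.  46.] [218.  93.]
[783. 188.  46.] [181.8  98.9]
[785. 153.  46.] [198.   98.2]
[778. 118.  46.] [213.8 101.8]
[773. 171.  46.] [189.5 103.2]
[703. 571.  46.] [  0.4 130.6]
[627. 558.  46.] [  1.1 165. ]
[ 498. -287.   46.] [409.7 237.2]
[ 496. -270.   46.] [401.4 238.2]
[ 493. -185.   46.] [358.5 238.5]
[ 488. -196.   46.] [364.2 240.9]
[ 477. -273.   46.] [403.1 247.7]
[ 479. -290.   46.] [411.5 246.8]
[ 458. -276.   46.] [405.1 257.4]
[ 460. -292.   46.] [413.4 256.3]
```

View pics/m1.png

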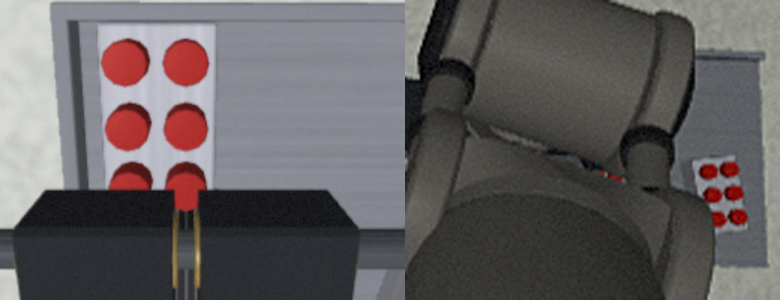

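The picture shows block 1 square and touching the back rail, with its top at crop (100–215,25) and the end rail to its left. Next is block 2.

Request:
jog_arm --targets '[{"xyz": [-0.2, 0, 0], "spin": 0}, {"xyz": [-0.45, 0, 0], "spin": 0}, {"xyz": [-0.42, 0, 0], "spin": 0}, {"xyz": [0, 0.63, 0], "spin": 0}, {"xyz": [0, 0.63, 0], "spin": 0}, {"xyz": [0, 0, 0], "spin": 0}, {"xyz": [0, 0, 0], "spin": 0}, {"xyz": [0.1, 0, 0], "spin": 0}, {"xyz": [0.1, 0, 0], "spin": 0}, {"xyz": [0.1, 0, 0], "spin": 0}]'

```text
time: 7.8
tool_pos: [467.7, -187.6, 8.2]
tcp_rot: [-3.142, 0.0, -0.009]
contact_force: [-1.8, -0.7, -1.3]
grip_width: 0.5
finger_force: 0.6
```

Request:
jog_arm --targets '[{"xyz": [0.1, 0, 0], "spin": 0}, {"xyz": [0.1, 0, 0], "spin": 0}, {"xyz": [0.1, 0, 0], "spin": 0}, {"xyz": [0.1, 0, 0], "spin": 0}, {"xyz": [0.1, 0, 0], "spin": 0}, {"xyz": [0.05, 0, 0], "spin": 0}, {"xyz": [0.03, 0, 0], "spin": 0}, {"xyz": [0, 0, 0], "spin": 0}, {"xyz": [0, 0, 0], "spin": 0}, {"xyz": [0, 0, 0], "spin": 0}]'

```text
time: 9.05
tool_pos: [513.6, -188.8, 8.5]
tcp_rot: [3.141, -0.001, -0.01]
contact_force: [-0.2, 0.0, -0.7]
grip_width: 0.2
finger_force: 0.0
```

Request:
jog_arm --targets '[{"xyz": [0.05, 0, 0], "spin": 0}, {"xyz": [0.03, 0, 0], "spin": 0}, {"xyz": [0.02, 0, 0], "spin": 0}, {"xyz": [0.02, 0, 0], "spin": 0}, {"xyz": [0.02, 0, 0], "spin": 0}, {"xyz": [0.02, 0, 0], "spin": 0}, {"xyz": [0.02, 0, 0], "spin": 0}, {"xyz": [0, 0, 0], "spin": 0}, {"xyz": [0, 0, 0], "spin": 0}, {"xyz": [0, 0, 0], "spin": 0}]'

```text
time: 10.3
tool_pos: [525.1, -188.7, 8.3]
tcp_rot: [-3.141, 0.006, -0.01]
contact_force: [-11.9, -1.1, 9.8]
grip_width: 0.4
finger_force: 6.7
```

Request:
jog_arm --targets '[{"xyz": [-0.2, 0, 0], "spin": 0}, {"xyz": [-0.53, 0, 0], "spin": 0}, {"xyz": [-0.53, 0, 0], "spin": 0}, {"xyz": [0, 0.58, 0], "spin": 0}, {"xyz": [0, 0.58, 0], "spin": 0}, {"xyz": [0, 0, 0], "spin": 0}, {"xyz": [0, 0, 0], "spin": 0}, {"xyz": [0.1, 0, 0], "spin": 0}, {"xyz": [0.1, 0, 0], "spin": 0}, {"xyz": [0.1, 0, 0], "spin": 0}]'

```text
time: 11.55
tool_pos: [450.8, -280.2, 8.2]
tcp_rot: [-3.141, 0.0, -0.009]
contact_force: [-0.1, 1.1, -0.1]
grip_width: 0.6
finger_force: 0.5
```

Request:
jog_arm --targets '[{"xyz": [0.1, 0, 0], "spin": 0}, {"xyz": [0.1, 0, 0], "spin": 0}, {"xyz": [0.1, 0, 0], "spin": 0}, {"xyz": [0.1, 0, 0], "spin": 0}, {"xyz": [0.1, 0, 0], "spin": 0}, {"xyz": [0.1, 0, 0], "spin": 0}, {"xyz": [0.1, 0, 0], "spin": 0}, {"xyz": [0.1, 0, 0], "spin": 0}, {"xyz": [0, 0, 0], "spin": 0}, {"xyz": [0, 0, 0], "spin": 0}]'

```text
time: 12.8
tool_pos: [514.2, -281.6, 8.4]
tcp_rot: [3.141, -0.0, -0.01]
contact_force: [-0.0, -0.6, 1.0]
grip_width: 0.1
finger_force: 0.0
```

Request:
jog_arm --targets '[{"xyz": [0.05, 0, 0], "spin": 0}, {"xyz": [0.02, 0, 0], "spin": 0}, {"xyz": [0.02, 0, 0], "spin": 0}, {"xyz": [0.02, 0, 0], "spin": 0}, {"xyz": [0.02, 0, 0], "spin": 0}, {"xyz": [0.02, 0, 0], "spin": 0}, {"xyz": [0.01, 0, 0], "spin": 0}, {"xyz": [0, 0, 0], "spin": 0}, {"xyz": [0, 0, 0], "spin": 0}, {"xyz": [0, 0, 0], "spin": 0}]'

```text
time: 14.05
tool_pos: [524.0, -281.6, 8.4]
tcp_rot: [-3.14, 0.006, -0.01]
contact_force: [-13.4, -1.5, 8.9]
grip_width: 0.4
finger_force: 7.0
```

Request:
jog_arm --targets '[{"xyz": [-0.3, 0, 0], "spin": 0}, {"xyz": [-0.2, 0, -0.7], "spin": 0}, {"xyz": [0, 0, -0.7], "spin": -1}, {"xyz": [0, 0, 0], "spin": -1}, {"xyz": [0, 0, 0], "spin": -1}, {"xyz": [0, 0, 0], "spin": -1}, {"xyz": [0, 0, 0], "spin": -1}, {"xyz": [0, 0, 0], "spin": -1}, {"xyz": [0, 0, 0], "spin": -1}, {"xyz": [0, 0, 0], "spin": -1}]' --gripper 10

```text
time: 15.3
tool_pos: [487.4, -281.4, 120.4]
tcp_rot: [3.14, -0.0, 0.793]
contact_force: [-0.2, -0.3, -0.2]
grip_width: 9.2
finger_force: 0.0
```

Request:
jog_arm --targets '[{"xyz": [0, 0, 0], "spin": -1}, {"xyz": [0, 0, 0], "spin": -1}, {"xyz": [0, 0, 0], "spin": -1}, {"xyz": [0, 0, 0], "spin": -1}, {"xyz": [0, 0, 0], "spin": -1}, {"xyz": [0, 0, 0], "spin": -1}, {"xyz": [0, 0, 0], "spin": -1}, {"xyz": [0, 0, 0], "spin": -0.71}, {"xyz": [0, 0, 0], "spin": 0}, {"xyz": [0, 0, 0], "spin": 0}]'

```text
time: 16.55
tool_pos: [487.1, -281.3, 120.4]
tcp_rot: [3.141, 0.0, 1.559]
contact_force: [0.0, 0.3, 0.4]
grip_width: 9.2
finger_force: 0.0
```

```bash
python3 - <<'E'
from h import *
o=bot.get_obs();print(o["time"],o["tool_pos"],o["tcp_rot"],o["grip_width"],o["joint_positions"])
c=cal("top");im=bot.capture("top");cv2.imwrite("pics/t2.png",im)
for w,a,p in caps(im,c,4,60):
    if w[0]<620 and w[1]<0:print(np.round(w,1),np.round(p,1))
E
```

```text
16.55 [ 487.10118241 -281.29092298  120.37577849] [3.14108269e+00 2.33158203e-04 1.55945635e+00] 9.164815605066028 [-6.60011837e-01  5.12616755e-01  1.56715494e+00  1.40075426e-04
  1.06127372e+00 -6.48740205e-01]
[586.2 -70.1  45.5] [301.4 191.4]
[585.8 -87.   45.5] [309.7 191.8]
[ 584.6 -175.    45.5] [352.6 193.4]
[ 584.6 -192.4   45.5] [361.2 193.6]
[ 583.1 -279.7   45.5] [404.  195.3]
[ 583.1 -297.    45.5] [412.5 195.5]
[567.1 -69.9  45.5] [301.3 200.6]
[566.6 -87.1  45.5] [309.7 201. ]
[ 566.  -175.    45.5] [352.9 202.4]
[ 565.6 -192.2   45.5] [361.3 202.7]
[ 564.3 -279.7   45.5] [404.4 204.4]
[ 564.3 -296.2   45.5] [412.6 204.6]
[548.1 -69.4  45.5] [301.  209.8]
[547.5 -86.4  45.5] [309.4 210.3]
[ 546.8 -175.1   45.5] [353.1 211.7]
[ 546.5 -191.8   45.5] [361.4 212. ]
[ 545.3 -279.3   45.5] [404.7 213.7]
[ 545.1 -296.5   45.5] [413.2 214. ]
```

Request:
jog_arm --targets '[{"xyz": [-0.28, 0.48, 0], "spin": 0}, {"xyz": [-0.28, 0.48, 0], "spin": 0}, {"xyz": [0, 0, 0.6], "spin": 0}, {"xyz": [0, 0, 0.6], "spin": 0}, {"xyz": [0, 0, 0.2], "spin": 0}, {"xyz": [0, 0, 0], "spin": 0}, {"xyz": [0, 0, 0], "spin": 0}, {"xyz": [0, 0, 0], "spin": 0}, {"xyz": [0, 0, 0], "spin": 0}, {"xyz": [0, 0, 0], "spin": 0}]'

```text
time: 17.85
tool_pos: [563.4, -326.9, 8.8]
tcp_rot: [3.141, 0.0, 1.561]
contact_force: [0.6, 0.6, -0.1]
grip_width: 9.3
finger_force: 0.0
```

Request:
jog_arm --targets '[{"xyz": [0.09, 0, 0], "spin": 0}, {"xyz": [0.09, 0, 0], "spin": 0}, {"xyz": [0.09, 0, 0], "spin": 0}, {"xyz": [0.09, 0, 0], "spin": 0}, {"xyz": [0.09, 0, 0], "spin": 0}, {"xyz": [0.09, 0, 0], "spin": 0}, {"xyz": [0.09, 0, 0], "spin": 0}, {"xyz": [0.09, 0, 0], "spin": 0}, {"xyz": [0.09, 0, 0], "spin": 0}, {"xyz": [0.09, 0, 0], "spin": 0}]'

```text
time: 19.1
tool_pos: [564.0, -254.4, 8.4]
tcp_rot: [3.141, 0.0, 1.561]
contact_force: [0.4, -1.1, 1.0]
grip_width: 9.5
finger_force: 1.0
```

Request:
jog_arm --targets '[{"xyz": [0.09, 0, 0], "spin": 0}, {"xyz": [0.09, 0, 0], "spin": 0}, {"xyz": [0.09, 0, 0], "spin": 0}, {"xyz": [0.09, 0, 0], "spin": 0}, {"xyz": [0.09, 0, 0], "spin": 0}, {"xyz": [0.09, 0, 0], "spin": 0}, {"xyz": [0.09, 0, 0], "spin": 0}, {"xyz": [0.05, 0, 0], "spin": 0}, {"xyz": [0.05, 0, 0], "spin": 0}, {"xyz": [0, 0, 0], "spin": 0}]'

```text
time: 20.35
tool_pos: [564.5, -195.8, 8.3]
tcp_rot: [-3.141, -0.001, 1.561]
contact_force: [0.4, -0.6, 0.2]
grip_width: 9.2
finger_force: 0.4
```

```bash
python3 - <<'E'
from h import *
o=bot.get_obs();print(o["time"],o["tool_pos"],o["contact_force"])
cc=cal("scene");it=bot.capture("scene")
cv2.imwrite("pics/m2.png",cv2.resize(it[110:230,130:330],(800,480),interpolation=cv2.INTER_CUBIC))
E
```

```text
20.35 [ 564.45555973 -195.81955667    8.25308425] [ 0.35454969 -0.55808032  0.18361182]
```

View pics/m2.png

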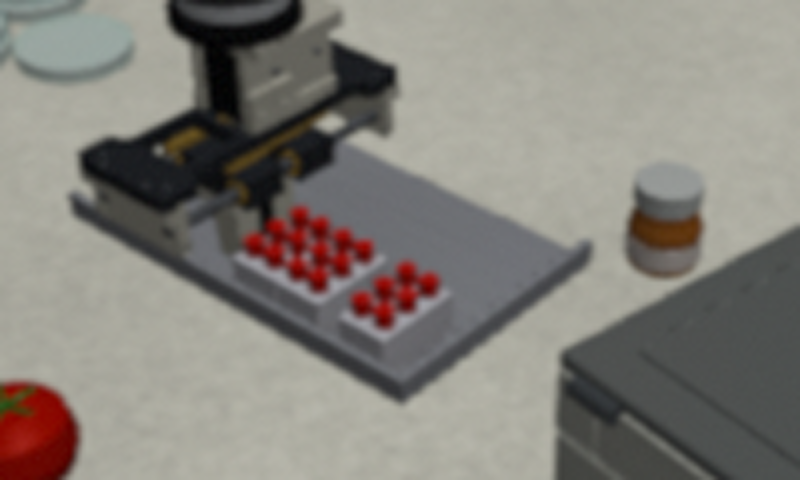

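The picture shows two blocks joined along the back rail at (310,255) and the third just ahead at (395,300), all flat. I'll keep pushing.

Request:
jog_arm --targets '[{"xyz": [0.05, 0, 0], "spin": 0}, {"xyz": [0.05, 0, 0], "spin": 0}, {"xyz": [0.05, 0, 0], "spin": 0}, {"xyz": [0.05, 0, 0], "spin": 0}, {"xyz": [0.04, 0, 0], "spin": 0}, {"xyz": [0.03, 0, 0], "spin": 0}, {"xyz": [0.02, 0, 0], "spin": 0}, {"xyz": [0, 0, 0], "spin": 0}, {"xyz": [0, 0, 0], "spin": 0}, {"xyz": [0, 0, 0], "spin": 0}]'

```text
time: 21.65
tool_pos: [564.8, -173.0, 8.4]
tcp_rot: [3.141, -0.0, 1.561]
contact_force: [0.1, 1.0, 0.1]
grip_width: 9.4
finger_force: 0.0
```

Request:
jog_arm --targets '[{"xyz": [0.02, 0, 0], "spin": 0}, {"xyz": [0.02, 0, 0], "spin": 0}, {"xyz": [0.02, 0, 0], "spin": 0}, {"xyz": [0.01, 0, 0], "spin": 0}, {"xyz": [0.01, 0, 0], "spin": 0}, {"xyz": [0, 0, 0], "spin": 0}, {"xyz": [0, 0, 0], "spin": 0}, {"xyz": [0, 0, 0], "spin": 0}, {"xyz": [0, 0, 0], "spin": 0}, {"xyz": [0, 0, 0], "spin": 0}]'

```text
time: 22.9
tool_pos: [564.9, -168.4, 8.5]
tcp_rot: [3.141, 0.002, 1.561]
contact_force: [-1.0, -9.1, -1.1]
grip_width: 9.2
finger_force: 5.0
```

Request:
jog_arm --targets '[{"xyz": [0.01, 0, 0], "spin": 0}, {"xyz": [0, 0, 0], "spin": 0}, {"xyz": [-0.3, 0, 0], "spin": 0}, {"xyz": [0, 0, -0.75], "spin": 0}, {"xyz": [0, 0, -0.75], "spin": 0}, {"xyz": [0, -0.65, -0.2], "spin": 0}, {"xyz": [0, -0.65, -0.2], "spin": 0}, {"xyz": [0, 0, -0.3], "spin": 1}, {"xyz": [0, 0, -0.3], "spin": 1}, {"xyz": [0, 0, 0], "spin": 1}]'

```text
time: 24.15
tool_pos: [461.4, -189.6, 210.5]
tcp_rot: [3.138, -0.0, 1.257]
contact_force: [-0.6, -0.0, -1.5]
grip_width: 9.3
finger_force: 0.0
```

Request:
jog_arm --targets '[{"xyz": [0, 0, 0], "spin": 1}, {"xyz": [0, 0, 0], "spin": 1}, {"xyz": [0, 0, 0], "spin": 1}, {"xyz": [0, 0, 0], "spin": 1}, {"xyz": [0, 0, 0], "spin": 1}, {"xyz": [0, 0, 0], "spin": 1}, {"xyz": [0, 0, 0], "spin": 1}, {"xyz": [0, 0, 0], "spin": 1}, {"xyz": [0, 0, 0], "spin": 1}, {"xyz": [0, 0, 0], "spin": 1}]'

```text
time: 25.4
tool_pos: [460.6, -189.0, 208.3]
tcp_rot: [-3.14, -0.0, 0.257]
contact_force: [-0.2, -0.2, -1.0]
grip_width: 9.1
finger_force: 0.0
```

```bash
python3 - <<'E'
from h import *
o=bot.get_obs();print(o["time"],o["tool_pos"],o["tcp_rot"],o["grip_width"])
c=cal("top");im=bot.capture("top");cv2.imwrite("pics/t3.png",im)
for w,a,p in caps(im,c,4,60):
    if w[0]<620 and w[1]<0:print(np.round(w,1),np.round(p,1))
E
```

```text
25.4 [ 460.55106841 -189.01095782  208.30322866] [-3.14042299e+00 -3.31889580e-04  2.57404476e-01] 9.102791827373053
[586.2 -57.8  45.5] [295.4 191.3]
[585.6 -74.6  45.5] [303.6 191.7]
[585.4 -93.5  45.5] [312.8 192. ]
[ 584.9 -110.7   45.5] [321.2 192.5]
[ 584.9 -129.6   45.5] [330.4 192.7]
[ 584.6 -146.2   45.5] [338.6 193. ]
[567.1 -57.7  45.5] [295.3 200.4]
[567.2 -74.9  45.5] [303.7 200.6]
[566.4 -93.2  45.5] [312.7 201.2]
[ 566.3 -110.3   45.5] [321.1 201.4]
[ 565.6 -129.2   45.5] [330.4 202. ]
[ 565.5 -146.2   45.5] [338.7 202.3]
[548.4 -57.6  45.5] [295.2 209.5]
[548.  -74.4  45.5] [303.5 209.9]
[547.4 -93.3  45.5] [312.8 210.4]
[ 547.3 -110.1   45.5] [321.1 210.6]
[ 546.6 -129.2   45.5] [330.5 211.2]
[ 547.  -145.7   45.5] [338.6 211.2]
```

Request:
jog_arm --targets '[{"xyz": [0, 0, -0.4], "spin": 1}, {"xyz": [0, 0, -0.4], "spin": 1}, {"xyz": [0, 0, -0.35], "spin": 1}, {"xyz": [0, 0, 0], "spin": 1}, {"xyz": [0, 0, 0], "spin": 0.57}, {"xyz": [-0.33, -0.62, 0], "spin": 0}, {"xyz": [-0.33, -0.62, 0], "spin": 0}, {"xyz": [-0.33, -0.62, 0], "spin": 0}, {"xyz": [-0.33, -0.62, 0], "spin": 0}, {"xyz": [-0.33, -0.62, 0], "spin": 0}]' --gripper 50

```text
time: 26.7
tool_pos: [378.7, 81.6, 300.5]
tcp_rot: [-3.141, -0.0, -0.195]
contact_force: [0.6, -0.3, 0.5]
grip_width: 45.6
finger_force: 0.0
```

Request:
jog_arm --targets '[{"xyz": [-0.33, -0.62, 0], "spin": 0}, {"xyz": [-0.33, -0.62, 0], "spin": 0}, {"xyz": [0, 0, 0], "spin": 0}, {"xyz": [0, 0, 0], "spin": 0}, {"xyz": [0, 0, 0], "spin": 0}, {"xyz": [0, 0, 0], "spin": 0}, {"xyz": [0, 0, 0], "spin": 0}, {"xyz": [0, 0, 0], "spin": 0}, {"xyz": [0, 0, 0], "spin": 0}, {"xyz": [0, 0, 0], "spin": 0}]'

```text
time: 27.95
tool_pos: [347.0, 187.6, 300.3]
tcp_rot: [3.142, -0.0, -0.196]
contact_force: [0.2, -0.1, 1.0]
grip_width: 46.1
finger_force: 0.0
```

```bash
python3 - <<'E'
from h import *
import pickle
c=cal("wrist");im=bot.capture("wrist");cv2.imwrite("pics/w3.png",im);pickle.dump(c,open("w3.pkl","wb"))
o=bot.get_obs();print(o["time"],o["tool_pos"],o["tcp_rot"],o["grip_width"],c[3])
E
```

```text
28.0 [346.99490032 187.60020698 300.28733675] [ 3.14148566e+00 -3.47462518e-05 -1.96098205e-01] 45.74189896723934 [417.25979087 174.42616444 457.43425428]
```

View pics/w3.png

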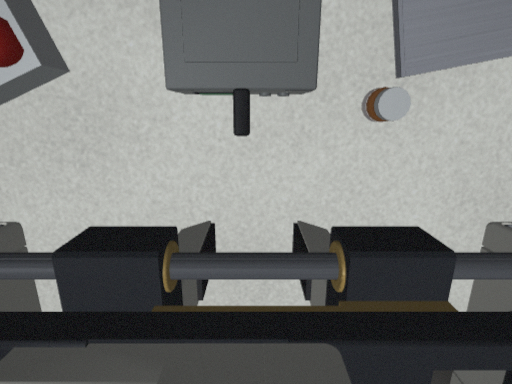

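The wrist view shows the tab upright from (241,89) to (241,136), the lid's front edge at row ~89 from (166,89) to (318,89), and the jar at (388,104).

```bash
python3 - <<'E'
from h import *
import pickle
c=pickle.load(open("w3.pkl","rb"));im=cv2.imread("pics/w3.png").astype(int).mean(2).round().astype(int)
for r in(100,115,128):print(r,im[r,226:258])
print(im[80:96,270],im[80:96,200],im[125:145,241]);print(im[70,158:172],im[70,312:326],im[20,155:169],im[20,314:328])
P=px2w(c,[[233.5,110],[249.5,110],[241.5,136],[241.5,90],[166,88],[318,88]],[99,99,99,99,96,96]);print(P.round(1))
y=-.196;A=np.array([[np.cos(y),np.sin(y)],[np.sin(y),-np.cos(y)]])
t=bot.get_obs()["tool_pos"];print(((P-t)[:,:2]@A.T).round(1))
E
```

```text
100 [192 191 190 184 179 180 182  97  31  40  46  42  40  42  41  39  37  35
  33  33  33  23  21  59 171 184 186 183 184 185 187 189]
115 [184 183 187 191 188 184 189 111  37  41  46  42  44  44  40  32  33  36
  32  32  32  27  26  58 171 189 190 189 187 184 182 183]
128 [189 189 192 193 190 186 185 126  55  40  48  48  47  45  44  40  35  33
  35  28  31  30  30  55 163 177 175 180 181 180 183 186]
[96 97 98 96 99 94 99 95 88 83 80 82 80 64 68 95] [102 104 106 102 103 104 101  95  85  78  84  77  54  56 125 174] [ 40  33  41  40  35  41  39  40  39  26  71 151 191 187 183 180 180 183
 185 189]
[187 183 184 182 184 183 142 103 104 105 106 106 103 104] [ 92  92  93  92  80  97 168 182 181 179 177 179 181 183] [170 171 176 173 176 135  93  97  98  99 100  98  96  97] [ 90  90  93  93  90  81 111 165 180 178 185 188 190 188]
[[424.4 197.   99. ]
 [420.7 178.3  99. ]
 [392.7 194.   99. ]
 [444.6 183.   99. ]
 [464.5 269.9  96. ]
 [429.3  94.1  96. ]]
[[  74.1  -24.3]
 [  74.1   -5.2]
 [  43.6  -15.2]
 [  96.7  -14.5]
 [  99.2 -103.6]
 [  98.9   75.7]]
```

Request:
jog_arm --targets '[{"xyz": [0.4, -0.09, 0], "spin": 0}, {"xyz": [0.4, -0.09, 0], "spin": 0}, {"xyz": [0, 0, 0.7], "spin": 0}, {"xyz": [0, 0, 0.7], "spin": 0}, {"xyz": [0, 0, 0.7], "spin": 0}, {"xyz": [0, 0, 0.5], "spin": 0}, {"xyz": [0, 0, 0.17], "spin": 0}, {"xyz": [0, 0, 0], "spin": 0}, {"xyz": [0, 0, 0], "spin": 0}, {"xyz": [0, 0, 0], "spin": 0}]'

```text
time: 29.25
tool_pos: [413.5, 189.5, 80.0]
tcp_rot: [-3.14, -0.003, -0.196]
contact_force: [-0.2, 0.7, 0.2]
grip_width: 45.7
finger_force: 0.0
```

Request:
jog_arm --targets '[{"xyz": [0, 0, 0], "spin": 0}, {"xyz": [0, 0, 0], "spin": 0}, {"xyz": [0, 0, 0], "spin": 0}, {"xyz": [0, 0, 0], "spin": 0}, {"xyz": [0, 0, 0], "spin": 0}, {"xyz": [0, 0, 0], "spin": 0}, {"xyz": [0, 0, 0], "spin": 0}, {"xyz": [0, 0, 0], "spin": 0}, {"xyz": [0, 0, 0], "spin": 0}, {"xyz": [0, 0, 0], "spin": 0}]' --gripper 0

```text
time: 30.5
tool_pos: [412.9, 190.1, 78.8]
tcp_rot: [-3.14, -0.001, -0.196]
contact_force: [0.1, 5.0, -0.4]
grip_width: 19.9
finger_force: 30.0
```

```bash
python3 - <<'E'
import numpy as np
R=221
th=np.radians(np.linspace(0,45,21)); print(np.round(np.c_[np.diff(R*(1-np.cos(th))),-np.diff(R*np.sin(th))]/80,3).tolist())
E
```

```text
[[0.002, -0.108], [0.006, -0.108], [0.011, -0.108], [0.015, -0.107], [0.019, -0.107], [0.023, -0.106], [0.027, -0.105], [0.031, -0.104], [0.036, -0.102], [0.04, -0.101], [0.043, -0.099], [0.047, -0.098], [0.051, -0.096], [0.055, -0.094], [0.058, -0.091], [0.062, -0.089], [0.065, -0.086], [0.069, -0.084], [0.072, -0.081], [0.075, -0.078]]
```

Request:
jog_arm --targets '[{"xyz": [0.002, -0.012, -0.108], "spin": 0}, {"xyz": [0.006, 0, -0.108], "spin": 0}, {"xyz": [0.011, 0, -0.108], "spin": 0}, {"xyz": [0.015, 0, -0.107], "spin": 0}, {"xyz": [0.019, 0, -0.107], "spin": 0}, {"xyz": [0.023, 0, -0.106], "spin": 0}, {"xyz": [0.027, 0, -0.105], "spin": 0}, {"xyz": [0.031, 0, -0.104], "spin": 0}, {"xyz": [0.036, 0, -0.102], "spin": 0}, {"xyz": [0.04, 0, -0.101], "spin": 0}]'

```text
time: 31.75
tool_pos: [429.5, 186.8, 163.6]
tcp_rot: [3.141, -0.0, -0.196]
contact_force: [5.3, -0.4, -6.2]
grip_width: 19.8
finger_force: 30.0
```

Request:
jog_arm --targets '[{"xyz": [0.043, 0, -0.099], "spin": 0}, {"xyz": [0.047, 0, -0.098], "spin": 0}, {"xyz": [0.051, 0, -0.096], "spin": 0}, {"xyz": [0.055, 0, -0.094], "spin": 0}, {"xyz": [0.058, 0, -0.091], "spin": 0}, {"xyz": [0.062, 0, -0.089], "spin": 0}, {"xyz": [0.065, 0, -0.086], "spin": 0}, {"xyz": [0.069, 0, -0.084], "spin": 0}, {"xyz": [0.072, 0, -0.081], "spin": 0}, {"xyz": [0.075, 0, -0.078], "spin": 0}]'

```text
time: 33.0
tool_pos: [476.2, 177.4, 234.9]
tcp_rot: [3.141, 0.001, -0.196]
contact_force: [5.0, -0.5, -11.4]
grip_width: 19.6
finger_force: 30.0
```

Request:
jog_arm --targets '[{"xyz": [0, 0, 0], "spin": 0}, {"xyz": [0, 0, 0], "spin": 0}, {"xyz": [0, 0, 0], "spin": 0}, {"xyz": [0, 0, 0], "spin": 0}, {"xyz": [0, 0, 0], "spin": 0}, {"xyz": [0, 0, 0], "spin": 0}, {"xyz": [0, 0, 0], "spin": 0}, {"xyz": [0, 0, 0], "spin": 0}, {"xyz": [0, 0, 0], "spin": 0}, {"xyz": [0, 0, 0], "spin": 0}]'

```text
time: 34.25
tool_pos: [476.1, 177.5, 234.8]
tcp_rot: [3.141, -0.0, -0.196]
contact_force: [5.8, -1.4, -8.3]
grip_width: 19.5
finger_force: 30.0
```

```bash
python3 - <<'E'
from h import *
o=bot.get_obs();print(o["time"],o["tool_pos"],o["contact_force"],o["grip_width"])
it=bot.capture("scene");cv2.imwrite("pics/s4.png",it)
cv2.imwrite("pics/m4.png",cv2.resize(it[60:290,220:440],None,fx=2.6,fy=2.6,interpolation=cv2.INTER_CUBIC))
tp=bot.capture("top");c=cal("top");cv2.imwrite("pics/t4.png",tp)
for w,a,p in caps(tp,c,4,60):
    if w[0]<620 and w[1]<0:print(np.round(w,1))
# overlay predicted lid corners for angles in the scene view
yaw=-.196;X=np.array([np.cos(yaw),np.sin(yaw),0]);Y=np.array([-np.sin(yaw),np.cos(yaw),0]);Z=np.array([0,0,1])
H=np.array([347,187.6,0])+285.5*X+14.6*Y;H[2]=91;cs=cal("scene")
for a in(40,45,50):
    t=np.radians(a);L=-np.cos(t)*X+np.sin(t)*Z;N=np.sin(t)*X+np.cos(t)*Z
    print(a,w2px(cs,[H+s*L+y*Y+5*N for s in(6,187) for y in(-90,90)]).round(1).tolist())
E
```

```text
34.25 [476.12668128 177.46813944 234.80782775] [ 5.76854953 -1.35021377 -8.30090988] 19.49383786010251
[586.  -57.7  45.5]
[585.8 -74.5  45.5]
[585.1 -93.6  45.5]
[ 585.1 -110.6   45.5]
[ 584.8 -129.7   45.5]
[ 584.6 -146.2   45.5]
[567.1 -57.7  45.5]
[567.1 -74.5  45.5]
[566.5 -93.   45.5]
[ 566.4 -110.5   45.5]
[ 565.6 -129.2   45.5]
[ 565.4 -145.9   45.5]
[548.4 -57.6  45.5]
[547.8 -74.2  45.5]
[547.3 -93.1  45.5]
[ 547.3 -110.1   45.5]
[ 546.5 -128.8   45.5]
[ 546.9 -145.8   45.5]
40 [[266.1, 197.6], [337.9, 250.8], [321.7, 122.7], [402.9, 163.7]]
45 [[265.9, 197.7], [337.7, 250.9], [318.5, 119.0], [400.9, 160.2]]
50 [[265.6, 197.8], [337.4, 251.1], [314.8, 115.8], [398.3, 157.4]]
```

View pics/m4.png

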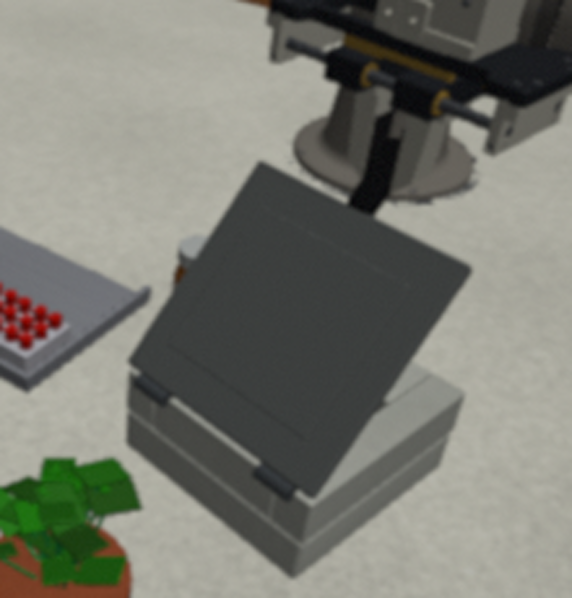

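The picture shows the lid held open with front corners at crop (262,162) and (470,268), the tab still in the fingers, and the row and jar undisturbed. I'll check the angle, correcting for camera bias with the lid-shut picture.

```bash
python3 - <<'E'
from h import *
from scipy.optimize import least_squares
def corners(f,box,seed):
    g=cv2.GaussianBlur(cv2.imread(f),(3,3),0); x0,y0,x1,y1=box
    ref=np.median(g[seed[1]-4:seed[1]+5,seed[0]-4:seed[0]+5].reshape(-1,3),0)
    m=(np.abs(g.astype(int)-ref).max(2)<22).astype(np.uint8); k=np.zeros_like(m);k[y0:y1,x0:x1]=m[y0:y1,x0:x1]
    k=cv2.morphologyEx(cv2.morphologyEx(k,cv2.MORPH_CLOSE,np.ones((3,3))),cv2.MORPH_OPEN,np.ones((9,9)))
    n,l,s,_=cv2.connectedComponentsWithStats(k); k=(l==l[seed[1],seed[0]]).astype(np.uint8)
    h=cv2.convexHull(cv2.findContours(k,0,2)[0][0])
    return cv2.approxPolyN(h,4).reshape(-1,2) if hasattr(cv2,"approxPolyN") else None
print(corners("pics/scene0.png",(262,160,405,255),(333,207)).tolist())
print(corners("pics/s4.png",(262,115,410,255),(333,185)).tolist())
yaw=-.196;X=np.array([np.cos(yaw),np.sin(yaw),0]);Y=np.array([-np.sin(yaw),np.cos(yaw),0]);Z=np.array([0,0,1])
H=np.array([347,187.6,0])+285.5*X+14.6*Y;H[2]=91;cs=cal("scene")
for a in(0,45):
    t=np.radians(a);L=-np.cos(t)*X+np.sin(t)*Z;N=np.sin(t)*X+np.cos(t)*Z
    print(a,w2px(cs,[H+s*L+y*Y+5*N for s in(7,187) for y in(-90,90)]).round(1).tolist())
E
```

```text
[[415, 212], [323, 274], [246, 211], [329, 167]]
[[402, 160], [342, 254], [268, 254], [277, 104]]
0 [[268.2, 197.5], [339.8, 250.3], [328.9, 164.7], [400.2, 206.2]]
45 [[266.2, 197.3], [338.0, 250.4], [318.5, 119.0], [400.9, 160.2]]
```

```bash
python3 - <<'E'
import cv2,numpy as np
P={"pics/scene0.png":[[268.2,197.5],[339.8,250.3],[328.9,164.7],[400.2,206.2]],"pics/s4.png":[[266.2,197.3],[338,250.4],[318.5,119],[400.9,160.2]]}
rows=[]
for f,ps in P.items():
    im=cv2.imread(f);r=[]
    for x,y in ps:
        t=cv2.getRectSubPix(im,(26,26),(x,y)); t=cv2.resize(t,(200,200),interpolation=cv2.INTER_CUBIC)
        t=cv2.convertScaleAbs(t,alpha=1.6); cv2.drawMarker(t,(100,100),(0,255,255),0,14,1); r.append(t)
    rows.append(np.hstack(r))
cv2.imwrite("pics/m5.png",np.vstack(rows))
E
```

```text
(no output)
```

View pics/m5.png

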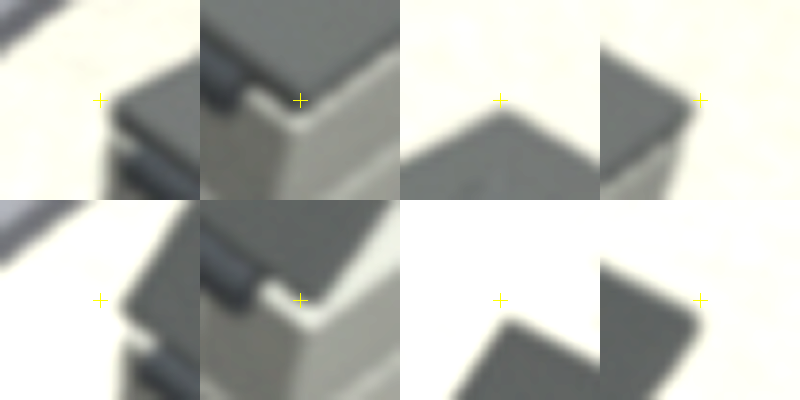

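The patches compare marked predictions with the real lid corners. With the lid shut they agree to about 0.9 px. With it open, the front corners sit about 1.4 px lower than a 45° lid would, so the lid may be 1–2° short. I'll measure it closely with the wrist camera, numerically.

```bash
python3 - <<'E'
from h import *
import pickle
c=cal("wrist");im=bot.capture("wrist");cv2.imwrite("pics/w5.png",im);pickle.dump(c,open("w5.pkl","wb"))
g=im.astype(int).mean(2).round().astype(int)
yaw=-.196;X=np.array([np.cos(yaw),np.sin(yaw),0]);Y=np.array([-np.sin(yaw),np.cos(yaw),0]);Z=np.array([0,0,1])
H=np.array([347,187.6,0])+285.5*X+14.6*Y;H[2]=91
for a in(41,43,45,47):
    t=np.radians(a);L=-np.cos(t)*X+np.sin(t)*Z;N=np.sin(t)*X+np.cos(t)*Z
    print(a,w2px(c,[H+s*L+y*Y+5*N for s in(8,100,187.5) for y in(90,-90)]).round(1).tolist())
for r in range(0,230,20): 
    print(r,g[r,::8].tolist())
E
```

```text
41 [[154.2, 16.9], [354.8, 16.6], [136.5, 94.5], [373.4, 94.0], [112.5, 199.7], [398.6, 199.0]]
43 [[154.2, 16.5], [354.9, 16.2], [134.9, 90.8], [375.1, 90.4], [107.9, 194.9], [403.3, 194.2]]
45 [[154.1, 16.0], [355.0, 15.7], [133.2, 86.9], [376.8, 86.5], [103.1, 189.4], [408.3, 188.7]]
47 [[154.0, 15.6], [355.0, 15.3], [131.6, 82.8], [378.5, 82.4], [98.0, 183.2], [413.5, 182.5]]
0 [225, 219, 223, 222, 218, 215, 218, 221, 226, 217, 221, 220, 220, 222, 218, 222, 220, 220, 222, 215, 216, 217, 222, 218, 218, 222, 217, 221, 221, 230, 221, 221, 223, 224, 220, 228, 224, 226, 221, 223, 226, 225, 224, 225, 222, 226, 221, 217, 229, 222, 228, 225, 223, 222, 223, 220, 220, 226, 215, 216, 220, 219, 215, 224]
20 [225, 224, 227, 224, 226, 224, 224, 223, 222, 216, 226, 217, 226, 218, 222, 223, 224, 220, 223, 222, 222, 217, 79, 77, 77, 77, 224, 226, 222, 224, 221, 228, 227, 223, 222, 227, 225, 229, 77, 78, 77, 76, 224, 221, 225, 230, 222, 225, 222, 224, 224, 227, 225, 226, 227, 226, 175, 153, 163, 202, 182, 186, 96, 88]
40 [226, 227, 223, 225, 223, 223, 225, 223, 227, 221, 222, 223, 223, 222, 221, 2
[... 2180 characters left out ...]
225, 217, 224, 219, 224, 224, 228, 228, 225, 222, 222, 227]
200 [226, 223, 222, 228, 224, 225, 222, 220, 223, 220, 219, 224, 227, 226, 226, 226, 230, 230, 228, 227, 228, 231, 206, 207, 208, 148, 214, 213, 214, 216, 36, 31, 33, 27, 213, 217, 214, 213, 213, 203, 205, 206, 226, 228, 224, 228, 226, 224, 138, 85, 117, 164, 211, 212, 220, 223, 224, 227, 227, 231, 225, 226, 230, 228]
220 [221, 224, 222, 224, 226, 221, 222, 225, 219, 225, 222, 223, 225, 222, 222, 227, 228, 225, 227, 229, 228, 232, 229, 231, 232, 228, 229, 228, 232, 196, 33, 38, 29, 32, 221, 225, 228, 226, 227, 230, 233, 229, 229, 226, 228, 224, 226, 227, 228, 230, 128, 213, 212, 210, 220, 228, 225, 228, 228, 233, 227, 229, 225, 221]
```

```bash
cat > fit.py <<'E'
from h import *
from scipy.optimize import least_squares
def fit(c,im):
    g=im.astype(float).mean(2)
    def cross(v,i0,step):   # first crossing of 160 from a dark pixel outward
        i=i0
        while v[i+step]<160:i+=step
        return i+step*(160-v[i])/(v[i+step]-v[i])
    rows=np.arange(60,176,5)
    le=np.array([[cross(g[r],255,-1),r] for r in rows]);ri=np.array([[cross(g[r],255,1),r] for r in rows])
    fr=np.array([[q,cross(g[:,q],150,1)] for q in list(range(130,220,10))+list(range(290,380,10))])
    bk=np.array([[q,cross(g[:,q],80,-1)] for q in range(215,295,8)])
    print("front rows",fr[:,1].round(1),"back",bk[:,1].round(1).tolist()[:3],"L",le[[0,-1]].round(1).tolist(),"R",ri[[0,-1]].round(1).tolist())
    def lin(p):vx,vy,x,y=cv2.fitLine(p.astype(np.float32),cv2.DIST_HUBER,0,.01,.01).ravel();return np.array([-vy,vx,vy*x-vx*y])
    E=[lin(k) for k in(le,ri,fr,bk)]
    def res(p,full=False):
        th,dx,dy,dz,yaw=p;X=np.array([np.cos(yaw),np.sin(yaw),0]);Y=np.array([-np.sin(yaw),np.cos(yaw),0]);Z=np.array([0,0,1.])
        H=np.array([347,187.6,91])+(285.5+dx)*X+(14.6+dy)*Y+dz*Z
        L=-np.cos(th)*X+np.sin(th)*Z;N=np.sin(th)*X+np.cos(th)*Z
        q=lambda s,y,n:np.r_[w2px(c,H+s*L+y*Y+n*N)[0],1]
        bot_=-5 if th>0.2 else 5
        r=[E[0]@q(s,90,5) for s in(50,100,180)]+[E[1]@q(s,-90,5) for s in(50,100,180)]
        r+=[E[2]@q(188,y,5) for y in(-60,60)]+[E[3]@q(8,y,5) for y in(-25,25)]
        return np.r_[r,dx/2,dy/2,dz/2,(yaw+.196)/.01]
    s=least_squares(res,[.77,0,0,0,-.196]);print("deg",np.degrees(s.x[0]).round(2),s.x[1:].round(3),"res",s.fun.round(2),"sd",np.degrees(np.sqrt(np.linalg.inv(s.jac.T@s.jac)[0,0])).round(2))
E
python3 - <<'E'
from fit import *
import pickle
fit(pickle.load(open("w5.pkl","rb")),cv2.imread("pics/w5.png"))
E
```

```text
front rows [194.4 194.4 194.4 194.3 194.4 194.7 194.7 195.4 194.9 194.8 194.9 195.1
 194.9 195.  194.7 194.6 194.7 194.6] back [22.6, 22.6, 22.6] L [[145.9, 60.0], [111.4, 175.0]] R [[361.6, 60.0], [396.1, 175.0]]
deg 44.82 [-4.133  1.308 -4.756 -0.198] res [-1.27 -0.65  0.69 -1.05 -0.63  0.3  -0.22  0.3  -0.01 -0.   -2.07  0.65
 -2.38 -0.18] sd 0.28
```

```bash
sed -i 's/q(188,y,5)/q(188,y,-5)/' fit.py; python3 - <<'E'
from fit import *
import pickle
fit(pickle.load(open("w5.pkl","rb")),cv2.imread("pics/w5.png"))
im=cv2.imread("pics/w5.png").mean(2);print(im[180:200,150].round(),im[180:200,350].round(), im[14:28,240].round())
E
sed 's/for y in(-60,60)\]+\[E\[3\]@q(8,y,5) for y in(-25,25)\]/for y in(-60,60)]/' fit.py > fit2.py
python3 - <<'E'
import sys;sys.path.insert(0,".")
from fit2 import *
import pickle
fit(pickle.load(open("w5.pkl","rb")),cv2.imread("pics/w5.png"))
E
```

```text
front rows [194.4 194.4 194.4 194.3 194.4 194.7 194.7 195.4 194.9 194.8 194.9 195.1
 194.9 195.  194.7 194.6 194.7 194.6] back [22.6, 22.6, 22.6] L [[145.9, 60.0], [111.4, 175.0]] R [[361.6, 60.0], [396.1, 175.0]]
deg 45.78 [-2.454  1.298 -9.389 -0.198] res [-0.47 -0.38 -0.18 -0.25 -0.35 -0.58  0.55  1.04 -0.73 -0.73 -1.23  0.65
 -4.69 -0.18] sd 0.29
[ 93.  95.  94.  89.  93. 101. 113. 126. 135. 129. 121. 110. 105. 104.
 131. 199. 225. 223. 222. 226.] [ 96.  95.  93.  91.  93.  98. 107. 111. 121. 121. 118. 113. 109. 103.
 110. 187. 231. 230. 227. 226.] [223. 223. 224. 224. 223. 223. 221. 224. 205. 133.  92.  92.  92.  91.]
front rows [194.4 194.4 194.4 194.3 194.4 194.7 194.7 195.4 194.9 194.8 194.9 195.1
 194.9 195.  194.7 194.6 194.7 194.6] back [22.6, 22.6, 22.6] L [[145.9, 60.0], [111.4, 175.0]] R [[361.6, 60.0], [396.1, 175.0]]
deg 44.97 [-0.71   1.32  -8.426 -0.198] res [-1.27 -0.76  0.35 -1.07 -0.74 -0.03  0.28  0.75 -0.36  0.66 -4.21 -0.2 ] sd 0.48
```

```bash
cat > fit3.py <<'E'
from h import *
from scipy.optimize import least_squares
def proj(c,P,k):
    p=w2px(c,P)[0];d=np.array([p[0]-c[1],p[1]-c[2]]);r2=(d@d)/c[0]**2
    return np.array([c[1],c[2]])+d*(1+k*r2)
def meas(im):
    g=im.astype(float).mean(2)
    def cr(v,i,st):
        while v[i+st]<160:i+=st
        return i+st*(160-v[i])/(v[i+st]-v[i])
    O=[]
    for r in range(60,176,5):O+=[("s",90,cr(g[r],255,-1),r),("s",-90,cr(g[r],255,1),r)]
    for q in list(range(130,220,10))+list(range(290,380,10)):O.append(("f",188,q,cr(g[:,q],150,1)))
    for q in range(215,295,8):O.append(("b",8,q,cr(g[:,q],80,-1)))
    return O
def fit(c,im,sp=2,usek=1):
    O=meas(im)
    def curve(kind,v,p):
        th,dx,dy,dz,yaw,k=p;X=np.array([np.cos(yaw),np.sin(yaw),0]);Y=np.array([-np.sin(yaw),np.cos(yaw),0]);Z=np.array([0,0,1.])
        H=np.array([347,187.6,91])+(285.5+dx)*X+(14.6+dy)*Y+dz*Z;L=-np.cos(th)*X+np.sin(th)*Z;N=np.sin(th)*X+np.cos(th)*Z
        if kind=="s":return np.array([proj(c,H+s*L+v*Y+5*N,k) for s in np.linspace(8,188,9)])
        return np.array([proj(c,H+v*L+y*Y+(5 if kind=="b" else -5)*N,k) for y in np.linspace(90,-90,9)])
    def res(p):
        C={(a,b):curve(a,b,p) for a,b in{(o[0],o[1]) for o in O}};r=[]
        for a,b,u,v in O:
            q=C[a,b]
            if a=="s":i=np.argsort(q[:,1]);r.append(u-np.interp(v,q[i,1],q[i,0]))
            else:r.append(v-np.interp(u,q[:,0],q[:,1]))
        return np.r_[r,p[1]/sp*4,p[2]/sp*4,p[3]/sp*4,(p[4]+.196)/.01*4,(0 if usek else p[5]*1e6)]
    s=least_squares(res,[.77,0,0,0,-.196,0]);n=len(O)
    print("sp",sp,"k",usek,"deg",np.degrees(s.x[0]).round(2),s.x[1:].round(3),"rms",np.sqrt((s.fun[:n]**2).mean()).round(2))
E
python3 - <<'E'
from fit3 import *
import pickle
c=pickle.load(open("w5.pkl","rb"));print(c[:3]);im=cv2.imread("pics/w5.png")
for sp in(2,20):
    for u in(0,1):fit(c,im,sp,u)
E
```

```text
(np.float64(289.1962057076814), 253.71656502905125, 192.08169734357213)
sp 2 k 0 deg 45.31 [-1.657  0.994 -8.236 -0.196 -0.   ] rms 1.09
sp 2 k 1 deg 44.6 [ 1.952  1.055 -1.439 -0.196 -0.123] rms 0.54
sp 20 k 0 deg 46.01 [ -2.679   1.347 -10.593  -0.198  -0.   ] rms 0.18
sp 20 k 1 deg 45.79 [-1.925  1.347 -9.199 -0.198 -0.021] rms 0.21
```

```bash
python3 -c "
from plant import bot
print(bot.close_job())"
```

```text
the job is handed in; nothing more can be done
None
```

The three blocks are in one tight row, flush with the back rail and in the corner against the end rail. I handed the job in with the arm still gripping the lid tab at about 45° (tool motion 44.9°, wrist-camera fits 44.6–46°; a rougher scene-camera reading was about 43°). The jar, tomato and basil were not touched.

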